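Hold a guide bracket against the sprung stop of an analyser deck for fastening

ROBOT

A 7-joint arm with a two-finger parallel gripper is mounted at the origin on the work surface. World frame = base frame: x ahead of the robot, y to its left, z up, the work surface at z = 0. Lengths are in m, angles in rad, forces in N, time in s.
With the tool pointing down it reaches from about 0.4 to 0.85 m from the base axis. Payload 6.9 kg.
Tool frame: the origin (TCP) lies on the centre line of the jaws, within the pads' length; the fingertips stand tips_ahead ahead of it and the grasp point (between the pads) lies 3 mm ahead of it (tips_ahead is the distance from the TCP to the fingertips, in m); z points along the fingers, y is the line along which they close (so a half turn about z gives the same grasp; the last joint's range is limited). The gripper opens to 85 mm and grips with 20 to 120 N. Pads are 22 mm wide; open, the fingers measure 114 mm over their backs; the gripper's body (76 mm by 85 mm) begins 54 mm behind the grasp point. The pads swing forward as they close: fully open they stand 13 mm farther back than shut.
Start: joints at [1.373, 0.507, -0.238, 1.5, 0.126, 1.149, -0.155], TCP at [0.187, -0.596, 0.253] pointing down, gripper open.
Joint ranges: [-3.08, 3.08], [-0.24, 2.05], [-1.43, 1.35], [0, 2.5], [-1.52, 4.66], [0.17, 1.96], [-2.89, 2.89]. Speed limits (rad/s): [2.39, 2.39, 3.14, 3.14, 3.14, 3.14, 3.14].

INTERFACE

Orientations are given as a rotation vector (axis times angle).
In Python, from station import get_obs, grab_frame, sign_off, tips_ahead gives the robot as it stands.
- The arm moves only by the tool servo_tool, never from a script. Its argument "rows" is a list of rows, each an object of numbers: "jaw": the closure, from 0 (fully open) to 1 (shut); "tx", "ty", "tz": the shift along the tool's x, y, z scaled (see below); "ax", "ay", "az": the turn, a rotation vector about the tool's x, y, z scaled (see below). A call has 1 to 8 rows; each row shifts and turns the commanded pose from where the row before left it, along the tool's axes as they then stand; what a row does not reach is not made up. The controller multiplies each number of a shift by 0.025 m and each number of a turn by 90 degrees. A row lasts 1/12 s, in which the tool goes at most 41.7 mm and 7.16 degrees, less where a joint would pass 70% of its speed; a pose out of reach is approached as far as the arm can. A call with a number of a shift or a turn outside -1 to 1 is refused whole. A call with a gripper value outside its range is refused whole. The fingers move at their own pace and stop on an object; the grip force is fixed at half the most. Time passes only in rows, so rows that do not move let the fingers close. It gives the time, the measured TCP pose, the force, the opening and the grip force at its end, in the units of the state.
- get_obs(): the state, without advancing time (a new reading comes with each control period).
- grab_frame(name): name is "scene" or "top" or "wrist"; returns a dict with "image" (384x512x3 uint8, red, green, blue), "z_map" (384x512 float32, m along the optical axis (not along the pixel's ray), 0 where there is no reading), "mtx" (3x3 intrinsics, pixels), "position" and "rotation" of the camera in the world. Camera axes: x right, y up, looking along -z (the intrinsics and any distortion apply to the point x, -y, -z); pixel columns grow to the right and rows downward; lengths in m; the calibration is good to about 2 mm. A picture is of the moment at which its call begins.
- sign_off(): hands the job in; it is judged then, once.
The state is a dict: "time": time; "joint_pos": joint angles; "qd": joint speeds; "joint_torque": joint torques, N m; "position": TCP position; "tool_rot": TCP orientation; "wrist_force": force on the tool from outside, world axes, zero at the start; "ft_torque": the same for the moment, N m; "width": finger opening in m; "grasp_force": force on a finger pad.
Only numpy, scipy, OpenCV 4.12 (cv2) and the standard library are available. Lean on these libraries where they do the work, as an engineer would, in place of code of your own. Each camera call takes 0.05 s, during which the arm holds its last target. There are 200 camera calls.

TASK

Pick up the blue guide bracket, set it flat in the lane of the aluminium loading deck with its tall front plate towards the black sprung stop and clear of it, then slide it squarely against the stop and press steadily until the stop's pointer stands in the green zone of the scale. Never drive the pointer into the red zone, and leave the yellow spare bracket, the tube rack and the screw dish where they are. Finish while still holding the bracket pressed there with the gripper, flat on the deck, as a third hand for the technician who will drive the screws.

Things in the scene. Friction and masses are not known exactly. Their poses are not given: they have to be found in the camera images.
- deck: Fixed aluminium plate 260 x 130 x 10 mm. Origin: centre of its underside, x along the lane towards the stop (within 0.45 rad of world x), z up. Two dark strips 8 mm high bound a lane 60 mm wide centred on y = 0, x -55 to +60 mm, flaring out at its open near end (x -78 to -55). A white housing 58 x 60 x 38 mm stands on it at x 72 to 130; the scale is on its top.
- bracket: Loose blue bracket, 0.14 to 0.28 kg. Origin at the centre of its underside, z up, x towards its front plate. Foot 70 (x) x 50 x 6 mm; front plate 6 mm thick, 50 wide, 44 high, outer face at x = +35; middle rib 14 mm thick (y), x -35 to +29, 50 high, to be gripped across y from above. Starts flat on the bench, x within 0.5 rad of world x, in either of two places (the spare takes the other).
- bracket_grip (a point): Point in the bracket's rib at x = -3, y = 0, z = 35 mm of the bracket: a good place to grip. Axes as the bracket.
- bracket_face (a point): Point on the outer face of the bracket's front plate, x = +35, y = 0, z = 16 mm of the bracket. Axes as the bracket.
- stop_pad: Black rubber-faced pad of the sprung stop, 8 x 54 x 30 mm, on a steel stem out of the housing; slides along deck x. Origin at the centre of the face that meets the bracket, 26 mm above the bench (16 mm above the deck's top); x along the push, as deck x. At rest it is at x = +30 mm of the deck.
- stop_face (a point): Centre of the stop pad's front face (same point and axes as stop_pad).
- stop (a joint): How far the sprung stop is pushed in, m: 0 at rest, at most 0.032. The push takes about 2 N + 0.5 N per mm. The dark pointer bar is over the white zone of the scale from 0 to 0.010, green from 0.010 to 0.020 (7 to 12 N), amber to 0.026, red beyond.
- spare: Loose yellow spare bracket, the same shape and size as the blue one; to be left alone. Origin at the centre of its underside.
- tube_rack: Loose grey rack 120 x 50 mm with five capped sample tubes, 94 mm high; to be left alone. Origin at the centre of its underside.
- screw_dish: Loose steel dish 72 mm across and 22 mm high with brass screws; to be left alone. Origin at the centre of its underside.
There are look-alikes about, which are no part of the job. There is more than one size of the bracket; the job needs the middle-sized.

How it is judged:
On the way:
1. the bracket is set flat in the lane, clear of the stop, which is still at rest (z of bracket in the frame of deck between 0.007 and 0.0135 m and y of bracket in the frame of deck between -0.009 and 0.009 m and x of bracket_face in the frame of stop_face between -0.13 and -0.002 m and angle between bracket's own z axis and vertical below 0.1 rad and value of joint stop below 0.003 m), for 0.1 s.
At the end, for the whole second after the job is handed in: The gripper is still holding the blue bracket, which stands still in the lane, flat on the deck (within 3 mm and 0.06 rad), square (within 0.09 rad) and centred (within 6.5 mm), its front plate against the stop pad with 5.5 to 14 N, the stop pushed in 9 to 21 mm (pointer in the green) (value of joint stop between 0.009 and 0.021 m and contact force between bracket and stop_pad between 5.5 and 14 N and contact force between the fingers and bracket above 3 N and x of bracket_face in the frame of stop_face above -0.004 m and z of bracket in the frame of deck between 0.007 and 0.013 m and y of bracket in the frame of deck between -0.0065 and 0.0065 m and angle between bracket's own z axis and vertical below 0.06 rad and angle between the x axis of bracket and the x axis of deck, either way round below 0.09 rad and velocity of joint stop between -0.005 and 0.005 m/s and linear speed of bracket below 0.01 m/s); the arm keeps its last pose, push and grip.
It fails at once if the pointer is driven into the red zone (stop pushed in beyond 26 mm) (value of joint stop above 0.026 m).
It fails at once if the yellow spare bracket is moved by more than 20 mm (distance of spare from where it was at the start of the episode above 0.02 m).
It fails at once if the tube rack is moved by more than 20 mm (distance of tube_rack from where it was at the start of the episode above 0.02 m).
It fails at once if the screw dish is moved by more than 20 mm (distance of screw_dish from where it was at the start of the episode above 0.02 m).
It also fails if it takes over 45 s, if anything falls off the work surface, if the arm or the gripper's body presses on something with over 40 N, if the wrist force passes 120 N, or if a joint passes its speed limit or range.

## Working session

There is one attempt and no reset: what is moved stays moved. The work goes in short steps, Python scripts to look and compute and a tool call to move; the robot and the scene stay as the last step left them, time stands still between calls to the robot, and variables do not carry over. Pictures are saved under pics/ and viewed, at most 10 in all, crops included, and the job is handed in when it is done.

Besides the shell and the picture viewer there is one more tool, called after "Emit:" as a command line: name --argument value ..., lists and objects as JSON in quotes. servo_tool: Moves the arm, as the interface text tells. Its arguments: {"type":"object","properties":{"rows":{"type":"array","items":{"type":"object","properties":{"jaw":{"type":"number"},"tx":{"type":"number","minimum":-1,"maximum":1},"ty":{"type":"number","minimum":-1,"maximum":1},"tz":{"type":"number","minimum":-1,"maximum":1},"ax":{"type":"number","minimum":-1,"maximum":1},"ay":{"type":"number","minimum":-1,"maximum":1},"az":{"type":"number","minimum":-1,"maximum":1}}}}},"required":["rows"]}

```bash
mkdir -p pics
cat > h.py <<'E'
import numpy as np, cv2
from station import *
from scipy.spatial.transform import Rotation as R
def rot(f):
    r=np.array(f["rotation"],float)
    return r if r.shape==(3,3) else R.from_rotvec(r).as_matrix()
def cloud(f):
    z=f["z_map"];K=np.array(f["mtx"]);v,u=np.indices(z.shape)
    p=np.stack([(u-K[0,2])/K[0,0]*z,-(v-K[1,2])/K[1,1]*z,-z],-1)
    return p@rot(f).T+np.array(f["position"])
E
python3 - <<'E'
from h import *
import pickle
o=get_obs();print({k:np.round(v,3) for k,v in o.items()},tips_ahead)
fs={n:grab_frame(n) for n in("scene","top")}
pickle.dump(fs,open("f0.pkl","wb"))
for n,f in fs.items():
    print(n,f["position"],f["rotation"],f["mtx"])
    cv2.imwrite(f"pics/{n}0.png",cv2.resize(f["image"][...,::-1],(800,600)))
E
```

```text
{'time': np.float64(0.0), 'joint_pos': array([ 1.373,  0.508, -0.238,  1.501,  0.126,  1.149, -0.155]), 'qd': array([ 0.001, -0.001,  0.002, -0.001, -0.   ,  0.   , -0.001]), 'joint_torque': array([ 1.0000e-03, -6.2058e+01, -2.1870e+00, -2.4965e+01,  1.3000e-02,
        1.2000e-02,  0.0000e+00]), 'position': array([ 0.187, -0.596,  0.252]), 'tool_rot': array([-3.104, -0.475,  0.   ]), 'wrist_force': array([0.561, 0.39 , 0.804]), 'ft_torque': array([-0.001, -0.049,  0.036]), 'grasp_force': np.float64(0.0), 'width': np.float64(0.085)} 0.022
scene [ 1.43509733 -0.61044645  0.86280528] [0.84283678 0.44163812 0.86866175] [[435.25077056   0.         252.88372635]
 [  0.         435.25077056 196.95970443]
 [  0.           0.           1.        ]]
top [ 0.380044   -0.0187069   1.07492613] [ 0.14766491 -0.15437732 -1.5587214 ] [[366.96864521   0.         256.82276743]
 [  0.         366.96864521 195.008574  ]
 [  0.           0.           1.        ]]
```

View pics/top0.png

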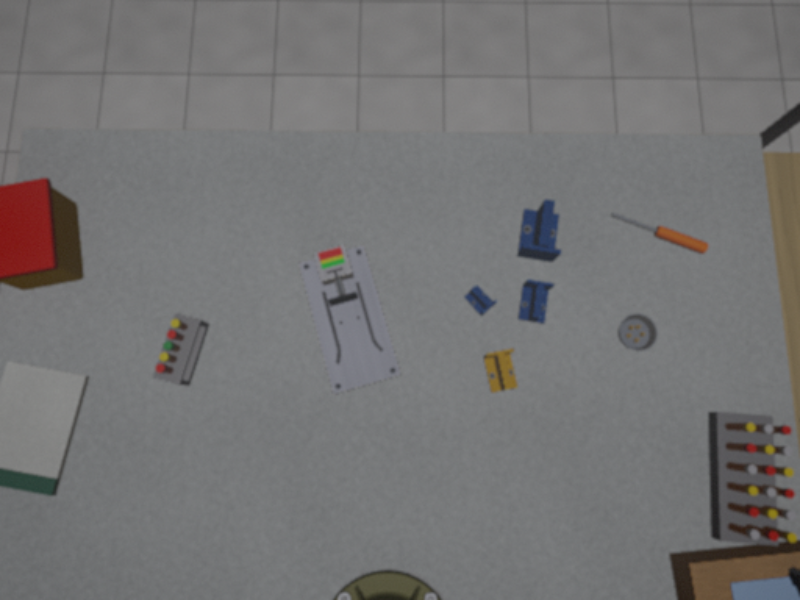

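View pics/scene0.png

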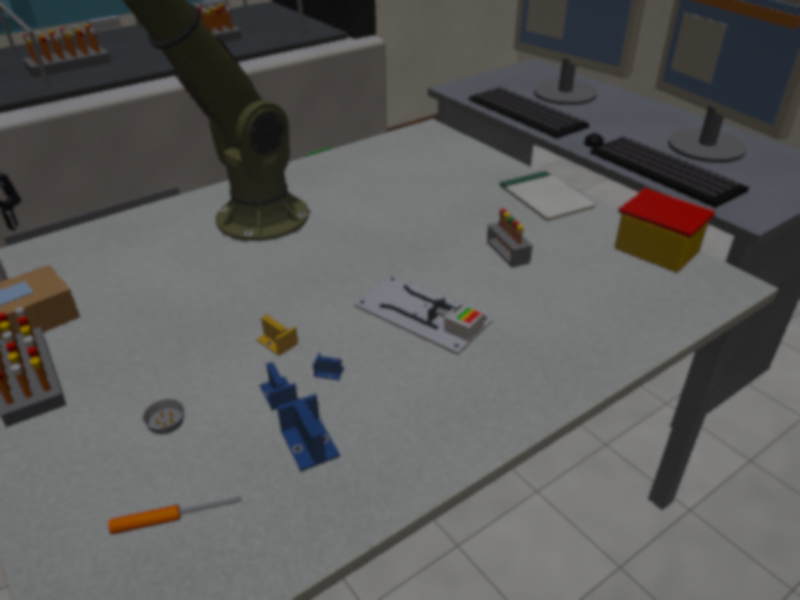

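Blue candidates in the top view (800x600): large at (540,232), middle at (535,300), small at (480,300). The middle one matches the spare (500,370) in size. The deck is at (350,320) and the stop pad at (343,298). Next I measure these from the depth map and enlarge.

Run:
```python
from h import *
import pickle
f=pickle.load(open("f0.pkl","rb"))["top"];P=cloud(f);im=f["image"]
hsv=cv2.cvtColor(im,cv2.COLOR_RGB2HSV)
for nm,lo,hi in(("blue",(105,100,20),(125,255,255)),("yel",(18,120,60),(30,255,255))):
    m=cv2.inRange(hsv,lo,hi); m[:, :280]=0;m[:110]=0;m[260:]=0;m[:,380:]=0
    n,l,s,c=cv2.connectedComponentsWithStats(m)
    for i in range(1,n):
        if s[i,4]<60: continue
        q=P[l==i]; q=q[q[:,2]>-.01]
        foot=q[q[:,2]<.015];rib=q[(q[:,2]>.035)]
        print(nm,s[i],'mean',q.mean(0).round(3),'zmax',q[:,2].max().round(3))
        for w,a in(("foot",foot),("rib",rib)):
            if len(a)>8:
                r=cv2.minAreaRect(a[:,:2].astype(np.float32)*1000);print('  ',w,len(a),np.round(r[0],1),np.round(r[1],1),round(r[2],1))
# deck top points
for px in((306,266),(359,251),(392,370),(338,386),(343,298),(330,258)):
    u,v=int(px[0]*.64),int(px[1]*.64);print(px,P[v,u].round(4))
a=cv2.resize(im[110:270,290:430],None,fx=3.5,fy=3.5,interpolation=cv2.INTER_CUBIC)
b=cv2.resize(im[150:260,180:270],None,fx=3.4,fy=5.09*0+3.4,interpolation=cv2.INTER_CUBIC)
H=max(a.shape[0],b.shape[0]);c=np.zeros((H,a.shape[1]+b.shape[1],3),np.uint8);c[:a.shape[0],:a.shape[1]]=a;c[:b.shape[0],a.shape[1]:]=b
print(c.shape);cv2.imwrite("pics/crop.png",c[...,::-1])
```

```text
blue [333 129  25  33 453] mean [ 0.726 -0.282  0.048] zmax 1.075
   foot 196 [ 736.6 -289.2] [65.2 78. ] 80.9
   rib 251 [ 559.6 -184.5] [ 71.  483.6] 55.6
blue [338 180  15  26 168] mean [ 0.587 -0.27   0.07 ] zmax 1.075
   foot 39 [ 588.6 -291.3] [ 9.6 59.8] 78.5
   rib 127 [ 491.6 -167.6] [ 59.5 367.3] 46.0
blue [333 183   8  21 101] mean [ 0.595 -0.259  0.007] zmax 0.017
   foot 96 [ 594.4 -258.6] [15.7 60.2] 81.3
blue [302 184  14  16  93] mean [ 0.596 -0.172  0.022] zmax 0.039
   foot 40 [ 598.3 -170.3] [40.  32.2] 46.4
   rib 30 [ 598.9 -169.6] [38.8  8.6] 44.6
yel [311 224  19  27 316] mean [ 0.465 -0.202  0.03 ] zmax 1.075
   foot 157 [ 461.7 -206.7] [61.3 47. ] 11.2
   rib 145 [ 441.7 -119.1] [ 67.3 225.7] 14.9
(306, 266) [0.6613 0.1621 0.015 ]
(359, 251) [0.6942 0.0618 0.0107]
(392, 370) [ 0.4665 -0.0037  0.012 ]
(338, 386) [0.434  0.0928 0.0197]
(343, 298) [0.5947 0.086  0.0446]
(330, 258) [0.6672 0.1105 0.0501]
(560, 796, 3)
```

View pics/crop.png

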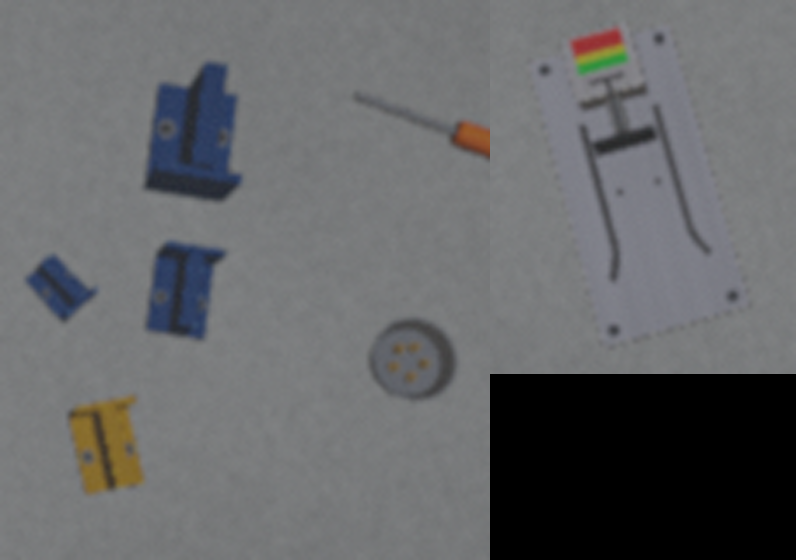

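The crop confirms it. The blue bracket at crop (180,290) is the same size as the yellow one at (105,445), with its front plate up (+x), yaw about -0.15, near (0.59,-0.27). The blue ones at (190,135) and (58,290) are the larger and smaller look-alikes. The deck yaw is about +0.28.

Emit:
servo_tool --rows '[{"az":0.073},{"az":0.073},{"az":0.073},{"az":0.073},{"tx":0.85,"ty":-0.95},{"tx":0.85,"ty":-0.95},{"tx":0.85,"ty":-0.95},{"tx":0.85,"ty":-0.95}]'

```text
invalid input at $.rows[0]: expected keys jaw, tx, ty, tz, ax, ay, az
```

Emit:
servo_tool --rows '[{"tx":0.85,"ty":-0.95},{"tx":0.85,"ty":-0.95},{"tx":0.85,"ty":-0.95},{"tx":0.85,"ty":-0.95},{"tx":0.85,"ty":-0.95},{"tx":0.85,"ty":-0.95},{"tx":0.85,"ty":-0.95},{"tx":0.85,"ty":-0.95}]'

```text
invalid input at $.rows[0]: expected keys jaw, tx, ty, tz, ax, ay, az
```

Emit:
servo_tool --rows '[{"tx":0.85,"ty":-0.95},{"tx":0.85,"ty":-0.95},{"tx":0.85,"ty":-0.95},{"tx":0.85,"ty":-0.95},{},{},{}]'

```text
invalid input at $.rows[0]: expected keys jaw, tx, ty, tz, ax, ay, az
```

```bash
cat >> h.py <<'E'
def pose():
    o=get_obs();M=R.from_rotvec(o["tool_rot"]).as_matrix();return o,M
def to(p,yaw=None):
    """tool-axis units from the present pose to point p, after turning by az"""
    o,M=pose();y0=np.arctan2(M[1,0],M[0,0])
    print('t',o["time"],'pos',o["position"].round(4),'yaw',y0.round(4),'tilt',M[:,2].round(4),'w',o["width"],'f',o["wrist_force"].round(1),'g',o["grasp_force"])
    if yaw is None: yaw=y0
    c,s=np.cos(yaw),np.sin(yaw);d=np.array(p)-o["position"]
    print('az',(-(yaw-y0)/(np.pi/2)).round(4),'units',(np.array([c*d[0]+s*d[1],s*d[0]-c*d[1],-d[2]])/.025).round(2))
E
python3 - <<'E'
from h import *
import pickle
to([.59,-.27,.2],-.15)
f=grab_frame("wrist");pickle.dump(f,open("w1.pkl","wb"));print(f["position"],rot(f).round(3))
cv2.imwrite("pics/w1.png",f["image"][...,::-1])
E
```

```text
t 0.1 pos [ 0.1868 -0.596   0.2525] yaw 0.3039 tilt [-5.0e-04  1.5e-03 -1.0e+00] w 0.08548782195253789 f [ 0.1 -0.1  0.3] g 0.0
az 0.2889 units [ 14.  -15.3   2.1]
[ 0.25696221 -0.57378497  0.3737333 ] [[ 0.299  0.913  0.276]
 [-0.954  0.286  0.086]
 [-0.    -0.289  0.957]]
```

View pics/w1.png

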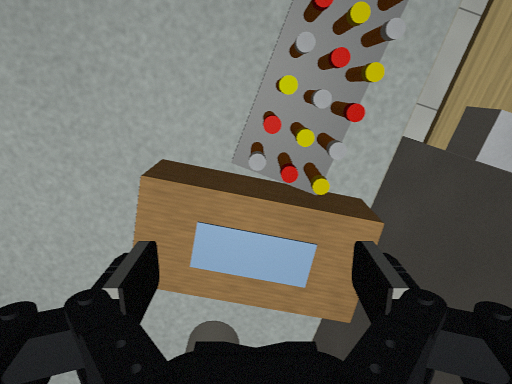

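The moves were refused because every row needs all the keys, so the wrist view shows only the start place (a wooden box and a big rack). Resending in full.

Emit:
servo_tool --rows '[{"jaw":0,"tx":0,"ty":0,"tz":0,"ax":0,"ay":0,"az":0.073},{"jaw":0,"tx":0,"ty":0,"tz":0,"ax":0,"ay":0,"az":0.073},{"jaw":0,"tx":0,"ty":0,"tz":0,"ax":0,"ay":0,"az":0.073},{"jaw":0,"tx":0,"ty":0,"tz":0,"ax":0,"ay":0,"az":0.07},{"jaw":0,"tx":0.85,"ty":-0.95,"tz":0,"ax":0,"ay":0,"az":0},{"jaw":0,"tx":0.85,"ty":-0.95,"tz":0,"ax":0,"ay":0,"az":0},{"jaw":0,"tx":0.85,"ty":-0.95,"tz":0,"ax":0,"ay":0,"az":0},{"jaw":0,"tx":0.85,"ty":-0.95,"tz":0,"ax":0,"ay":0,"az":0}]'

```text
time: 0.82
position: [0.286, -0.514, 0.253]
tool_rot: [-3.132, 0.236, 0.0]
wrist_force: [0.2, -0.3, -1.4]
width: 0.0852
grasp_force: 0.0
```

Emit:
servo_tool --rows '[{"jaw":0,"tx":0.85,"ty":-0.95,"tz":0,"ax":0,"ay":0,"az":0},{"jaw":0,"tx":0.85,"ty":-0.95,"tz":0,"ax":0,"ay":0,"az":0},{"jaw":0,"tx":0.85,"ty":-0.95,"tz":0,"ax":0,"ay":0,"az":0},{"jaw":0,"tx":0.85,"ty":-0.95,"tz":0,"ax":0,"ay":0,"az":0},{"jaw":0,"tx":0.85,"ty":-0.95,"tz":0,"ax":0,"ay":0,"az":0},{"jaw":0,"tx":0.85,"ty":-0.95,"tz":0,"ax":0,"ay":0,"az":0},{"jaw":0,"tx":0.85,"ty":-0.95,"tz":0,"ax":0,"ay":0,"az":0},{"jaw":0,"tx":0.85,"ty":-0.95,"tz":0,"ax":0,"ay":0,"az":0}]'

```text
time: 1.48
position: [0.4826, -0.3515, 0.2531]
tool_rot: [-3.133, 0.236, 0.001]
wrist_force: [0.2, -0.3, 0.1]
width: 0.0854
grasp_force: 0.0
```

Emit:
servo_tool --rows '[{"jaw":0,"tx":0.85,"ty":-0.95,"tz":0,"ax":0,"ay":0,"az":0},{"jaw":0,"tx":0.85,"ty":-0.95,"tz":0,"ax":0,"ay":0,"az":0},{"jaw":0,"tx":0.85,"ty":-0.95,"tz":0,"ax":0,"ay":0,"az":0},{"jaw":0,"tx":0,"ty":0,"tz":0,"ax":0,"ay":0,"az":0},{"jaw":0,"tx":0,"ty":0,"tz":0,"ax":0,"ay":0,"az":0},{"jaw":0,"tx":0,"ty":0,"tz":0,"ax":0,"ay":0,"az":0}]'

```text
time: 1.98
position: [0.5549, -0.2921, 0.2528]
tool_rot: [3.132, -0.235, -0.002]
wrist_force: [-0.1, -0.1, 0.2]
width: 0.0853
grasp_force: 0.0
```

Run:
```python
from h import *
import pickle
to([.59,-.27,.2],-.15)
f=grab_frame("wrist");pickle.dump(f,open("w1.pkl","wb"));print(f["position"],rot(f).round(3))
cv2.imwrite("pics/w2.png",f["image"][...,::-1])
```

```text
t 1.9833 pos [ 0.5549 -0.2921  0.2528] yaw -0.1501 tilt [-1.2e-03 -2.0e-04 -1.0e+00] w 0.08527592242438733 f [-0.1 -0.1  0.2] g 0.0
az -0.0 units [ 1.25 -1.09  2.11]
[ 0.6277354  -0.30255585  0.3739531 ] [[-0.15   0.946  0.287]
 [-0.989 -0.144 -0.041]
 [ 0.002 -0.29   0.957]]
```

View pics/w2.png

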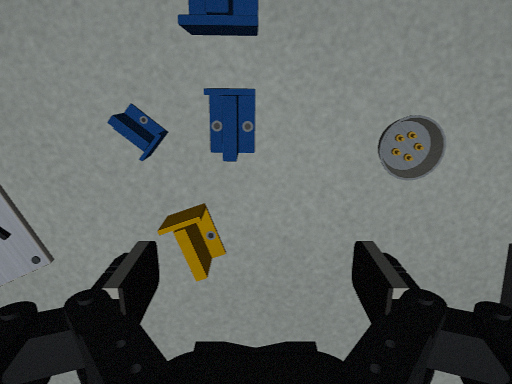

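The middle bracket is at (231,124), nearly square to the image, front plate at the top edge (230,91). The spare is at (195,240), the small one at (138,130) and the dish at (411,147).

Run:
```python
from h import *
import pickle
f=pickle.load(open("w1.pkl","rb"));P=cloud(f);im=f["image"]
hsv=cv2.cvtColor(im,cv2.COLOR_RGB2HSV)
m=cv2.inRange(hsv,(105,100,20),(125,255,255));m[:80]=0;m[170:]=0;m[:,:195]=0;m[:,265:]=0
q=P[m>0];print(len(q),q[:,2].min(),q[:,2].max())
for nm,a in(("foot",q[(q[:,2]<.012)&(q[:,2]>.003)]),("high",q[q[:,2]>.047]),("plate",q[(q[:,2]>.040)&(q[:,2]<.0455)]),("mid",q[q[:,2]>.04]),("all",q)):
    if len(a)>5:
        r=cv2.minAreaRect(a[:,:2].astype(np.float32)*1000);print(nm,len(a),np.round(r[0],1),np.round(r[1],1),round(r[2],1),a[:,2].mean())
# pixel check rib line
ys=[(np.where(m[v]>0)[0].min(),np.where(m[v]>0)[0].max()) for v in range(96,150,10)];print(ys)
for u,v in((231,100),(231,150),(208,91),(253,91),(212,140),(252,140)):print(u,v,P[v,u].round(4))
```

```text
2787 -0.0007531085282603822 0.373953096139902
foot 1423 [ 590.1 -271.6] [49.3 62.5] 81.3 0.006609208195879837
high 949 [ 597.1 -275. ] [27.  77.8] 67.1 0.05361749235155166
plate 304 [ 596.2 -273.1] [48.3 63.1] 81.4 0.04414722591481852
mid 1277 [ 594.2 -275.7] [49.1 70.5] 86.2 0.051215822669780524
all 2787 [ 595.4 -272.1] [50.1 73.2] 81.1 0.0275354768913761
[(np.int64(209), np.int64(254)), (np.int64(210), np.int64(254)), (np.int64(210), np.int64(254)), (np.int64(210), np.int64(254)), (np.int64(210), np.int64(253)), (np.int64(211), np.int64(253))]
231 100 [ 0.6172 -0.2786  0.0511]
231 150 [ 0.5697 -0.2704  0.0501]
208 91 [ 0.6286 -0.2578  0.045 ]
253 91 [ 0.6221 -0.3005  0.0436]
212 140 [ 0.5763 -0.2471  0.0071]
252 140 [ 0.5696 -0.2912  0.0071]
```

Emit:
servo_tool --rows '[{"jaw":0,"tx":0.67,"ty":-0.5,"tz":0.8,"ax":0,"ay":0,"az":0.002},{"jaw":0,"tx":0.66,"ty":-0.51,"tz":0.8,"ax":0,"ay":0,"az":0},{"jaw":0,"tx":0,"ty":0,"tz":0.9,"ax":0,"ay":0,"az":0},{"jaw":0,"tx":0,"ty":0,"tz":0.9,"ax":0,"ay":0,"az":0},{"jaw":0,"tx":0,"ty":0,"tz":0.9,"ax":0,"ay":0,"az":0},{"jaw":0,"tx":0,"ty":0,"tz":0.9,"ax":0,"ay":0,"az":0},{"jaw":0,"tx":0,"ty":0,"tz":0.8,"ax":0,"ay":0,"az":0},{"jaw":0,"tx":0,"ty":0,"tz":0,"ax":0,"ay":0,"az":0}]'

```text
time: 2.7
position: [0.5886, -0.2728, 0.0992]
tool_rot: [-3.131, 0.244, 0.011]
wrist_force: [-1.2, 0.9, -0.0]
width: 0.0854
grasp_force: 0.0
```

Run:
```python
from h import *
import pickle
to([.5915,-.272,.038],-.154)
f=grab_frame("wrist");pickle.dump(f,open("w3.pkl","wb"))
cv2.imwrite("pics/w3.png",f["image"][...,::-1])
```

```text
t 2.7 pos [ 0.5886 -0.2728  0.0992] yaw -0.1557 tilt [-0.0069  0.002  -1.    ] w 0.08537997971995646 f [-1.2  0.9 -0. ] g 0.0
az -0.0011 units [ 0.11 -0.05  2.45]
```

View pics/w3.png

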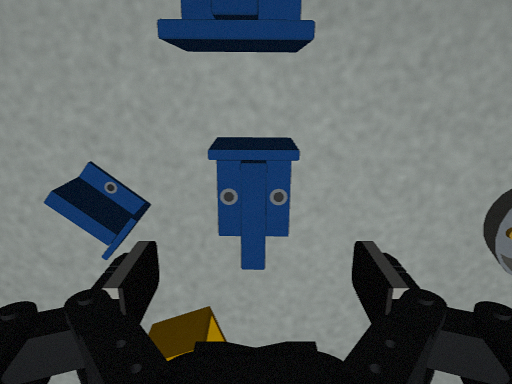

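The rib is at columns 241-266 and the jaw centre at about 256, so it is aligned. Descend and close.

Emit:
servo_tool --rows '[{"jaw":0,"tx":0.06,"ty":-0.05,"tz":0.8,"ax":0,"ay":0,"az":0},{"jaw":0,"tx":0,"ty":0,"tz":0.8,"ax":0,"ay":0,"az":0},{"jaw":0,"tx":0,"ty":0,"tz":0.8,"ax":0,"ay":0,"az":0},{"jaw":0,"tx":0,"ty":0,"tz":0,"ax":0,"ay":0,"az":0},{"jaw":0,"tx":0,"ty":0,"tz":0,"ax":0,"ay":0,"az":0}]'

```text
time: 3.17
position: [0.5936, -0.2717, 0.0441]
tool_rot: [3.132, -0.242, -0.0]
wrist_force: [-0.4, -0.3, 0.7]
width: 0.0851
grasp_force: 0.0
```

Emit:
servo_tool --rows '[{"jaw":1,"tx":0,"ty":0,"tz":0,"ax":0,"ay":0,"az":0},{"jaw":1,"tx":0,"ty":0,"tz":0,"ax":0,"ay":0,"az":0},{"jaw":1,"tx":0,"ty":0,"tz":0,"ax":0,"ay":0,"az":0},{"jaw":1,"tx":0,"ty":0,"tz":0,"ax":0,"ay":0,"az":0},{"jaw":1,"tx":0,"ty":0,"tz":0,"ax":0,"ay":0,"az":0},{"jaw":1,"tx":0,"ty":0,"tz":0,"ax":0,"ay":0,"az":0},{"jaw":1,"tx":0,"ty":0,"tz":0,"ax":0,"ay":0,"az":0},{"jaw":1,"tx":0,"ty":0,"tz":0,"ax":0,"ay":0,"az":0}]'

```text
time: 3.83
position: [0.5941, -0.271, 0.0439]
tool_rot: [3.132, -0.241, 0.001]
wrist_force: [-1.4, 0.9, 5.3]
width: 0.0133
grasp_force: 59.8
```

Run:
```python
from h import *
to([.5915,-.272,.138])
```

```text
t 3.8333 pos [ 0.5941 -0.271   0.0439] yaw -0.1533 tilt [ 9.e-04 -4.e-04 -1.e+00] w 0.013337978865196286 f [-1.4  0.9  5.3] g 59.83034670352936
az -0.0 units [-0.1   0.06 -3.76]
```

Emit:
servo_tool --rows '[{"jaw":1,"tx":0,"ty":0,"tz":-0.5,"ax":0,"ay":0,"az":0},{"jaw":1,"tx":0,"ty":0,"tz":-1,"ax":0,"ay":0,"az":0},{"jaw":1,"tx":0,"ty":0,"tz":-1,"ax":0,"ay":0,"az":0},{"jaw":1,"tx":0,"ty":0,"tz":-1,"ax":0,"ay":0,"az":0},{"jaw":1,"tx":0,"ty":0,"tz":-1,"ax":0,"ay":0,"az":-0.069},{"jaw":1,"tx":0,"ty":0,"tz":-0.5,"ax":0,"ay":0,"az":-0.069},{"jaw":1,"tx":0,"ty":0,"tz":0,"ax":0,"ay":0,"az":-0.069},{"jaw":1,"tx":0,"ty":0,"tz":0,"ax":0,"ay":0,"az":-0.069}]'

```text
time: 4.5
position: [0.594, -0.271, 0.1701]
tool_rot: [3.108, 0.447, 0.002]
wrist_force: [-0.3, -0.1, -2.1]
width: 0.0129
grasp_force: 58.7
```

Emit:
servo_tool --rows '[{"jaw":1,"tx":0.1,"ty":-0.9,"tz":0,"ax":0,"ay":0,"az":0},{"jaw":1,"tx":0.1,"ty":-0.9,"tz":0,"ax":0,"ay":0,"az":0},{"jaw":1,"tx":0.1,"ty":-0.9,"tz":0,"ax":0,"ay":0,"az":0},{"jaw":1,"tx":0.1,"ty":-0.9,"tz":0,"ax":0,"ay":0,"az":0},{"jaw":1,"tx":0.1,"ty":-0.9,"tz":0,"ax":0,"ay":0,"az":0},{"jaw":1,"tx":0.1,"ty":-0.9,"tz":0,"ax":0,"ay":0,"az":0},{"jaw":1,"tx":0.1,"ty":-0.9,"tz":0,"ax":0,"ay":0,"az":0},{"jaw":1,"tx":0.1,"ty":-0.9,"tz":0,"ax":0,"ay":0,"az":0}]'

```text
time: 5.17
position: [0.5625, -0.0914, 0.1686]
tool_rot: [-3.111, -0.439, 0.001]
wrist_force: [0.2, -0.2, -2.1]
width: 0.0132
grasp_force: 58.8
```

Emit:
servo_tool --rows '[{"jaw":1,"tx":0.1,"ty":-0.9,"tz":0,"ax":0,"ay":0,"az":0},{"jaw":1,"tx":0.1,"ty":-0.9,"tz":0,"ax":0,"ay":0,"az":0},{"jaw":1,"tx":0.1,"ty":-0.9,"tz":0,"ax":0,"ay":0,"az":0},{"jaw":1,"tx":0.1,"ty":-0.9,"tz":0,"ax":0,"ay":0,"az":0},{"jaw":1,"tx":0.1,"ty":-0.9,"tz":0,"ax":0,"ay":0,"az":0},{"jaw":1,"tx":0,"ty":-0.5,"tz":0,"ax":0,"ay":0,"az":0},{"jaw":1,"tx":0,"ty":0,"tz":0,"ax":0,"ay":0,"az":0},{"jaw":1,"tx":0,"ty":0,"tz":0,"ax":0,"ay":0,"az":0}]'

```text
time: 5.83
position: [0.5405, 0.0311, 0.1685]
tool_rot: [3.11, 0.441, -0.0]
wrist_force: [0.0, -1.7, -1.5]
width: 0.0133
grasp_force: 58.9
```

Run:
```python
from h import *
import pickle
to([.54,.072,.16],.28)
f=grab_frame("wrist");pickle.dump(f,open("w4.pkl","wb"))
cv2.imwrite("pics/w4.png",cv2.resize(f["image"][...,::-1],(800,600),interpolation=cv2.INTER_CUBIC))
```

```text
t 5.8333 pos [0.5405 0.0311 0.1685] yaw 0.2815 tilt [-2.e-04 -6.e-04 -1.e+00] w 0.013267878311573408 f [ 0.  -1.7 -1.5] g 58.86660575866699
az 0.0009 units [ 0.43 -1.58  0.34]
```

View pics/w4.png

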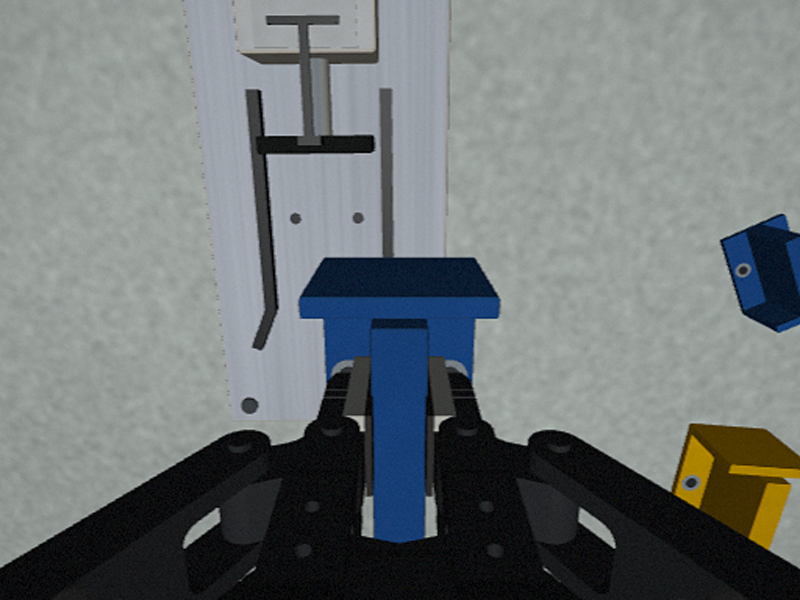

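The wrist view (800x600) shows the held bracket square in the jaws, plate at (400,290). The pad's front edge runs from (257,152) to (374,152), the lane strips are at columns 253-270 and 386, and the deck's left edge at about 205-230. I'll measure the deck line.

Run:
```python
from h import *
import pickle
f=pickle.load(open("w4.pkl","rb"));P=cloud(f);K=np.array(f["mtx"])
def ray(u,v,z):
    u,v=u*.64,v*.64;d=rot(f)@np.array([(u-K[0,2])/K[0,0],-(v-K[1,2])/K[1,1],-1]);c=np.array(f["position"]);return (c+d*(z-c[2])/d[2])
L=[(187,5),(208,200),(230,400)];Rr=[(450,30),(445,250)]
for n,ps,z in(("L",L,.01),("R",Rr,.01),("pad",[(257,152),(374,152)],.041),("padz",[(315,148)],.041),("holes",[(295,218),(358,218),(250,405)],.01),("house",[(240,53),(377,53)],.048)):
    print(n,[(ray(*p,z).round(4)[:2].tolist(),P[int(p[1]*.64),int(p[0]*.64),2].round(4)) for p in ps])
v,u=np.indices(P.shape[:2]);s=f["image"].max(-1)
m=(P[...,2]>.0155)&(P[...,2]<.0205)&(v<180)&(u<290)&(s<120)
for nm,mm in(("stripL",m&(u<180)&(v<180)),("stripR",m&(u>238)&(u<260))):
    q=P[mm][:,:2]
    if len(q)>10: print(nm,len(q),cv2.fitLine(q.astype(np.float32),cv2.DIST_HUBER,0,1e-4,1e-4).ravel().round(4))
# held bracket
hs=cv2.cvtColor(f["image"],cv2.COLOR_RGB2HSV);b=cv2.inRange(hs,(105,100,20),(125,255,255))>0
b&=(u>180)&(u<330)&(v>160)&(v<206);q=P[b];q=q[np.abs(q[:,2]-.1701)<.003]
print(len(q),np.round(cv2.minAreaRect(q[:,:2].astype(np.float32)*1000),2) if 0 else cv2.minAreaRect(q[:,:2].astype(np.float32)*1000))
print('plate corners',ray(300,299,.1685),ray(499,299,.1685),'rib end',ray(372,330,.1746),ray(428,330,.1746))
```

```text
L [([0.6395, 0.1666], np.float64(0.0101)), ([0.5492, 0.1404], np.float64(0.0098)), ([0.4337, 0.1065], np.float64(0.0091))]
R [([0.6645, 0.0405], np.float64(-0.0006)), ([0.5584, 0.0094], np.float64(0.0104))]
pad [([0.5844, 0.1125], np.float64(0.0187)), ([0.5996, 0.0601], np.float64(0.0106))]
padz [([0.5937, 0.087], np.float64(0.0418))]
holes [([0.5527, 0.0932], np.float64(0.0116)), ([0.5622, 0.0603], np.float64(0.0103)), ([0.4337, 0.0942], np.float64(0.0131))]
house [([0.6236, 0.1261], np.float64(0.0481)), ([0.64, 0.0695], np.float64(0.037))]
stripL 989 [0.9602 0.2793 0.5664 0.1132]
stripR 756 [0.9577 0.2879 0.5911 0.0523]
2000 ((571.20361328125, 40.1446418762207), (7.286858081817627, 49.65640640258789), 16.066925048828125)
plate corners [0.56652413 0.06424038 0.1685    ] [0.58013976 0.01699564 0.1685    ] rib end [0.56592738 0.04535034 0.1746    ] [0.56963219 0.0324886  0.1746    ]
```

Emit:
servo_tool --rows '[{"jaw":1,"tx":0.19,"ty":-0.77,"tz":0,"ax":0,"ay":0,"az":-0.002},{"jaw":1,"tx":0.19,"ty":-0.77,"tz":0,"ax":0,"ay":0,"az":0},{"jaw":1,"tx":0,"ty":0,"tz":0.8,"ax":0,"ay":0,"az":0},{"jaw":1,"tx":0,"ty":0,"tz":0.8,"ax":0,"ay":0,"az":0},{"jaw":1,"tx":0,"ty":0,"tz":0.8,"ax":0,"ay":0,"az":0},{"jaw":1,"tx":0,"ty":0,"tz":0.4,"ax":0,"ay":0,"az":0},{"jaw":1,"tx":0,"ty":0,"tz":0,"ax":0,"ay":0,"az":0},{"jaw":1,"tx":0,"ty":0,"tz":0,"ax":0,"ay":0,"az":0}]'

```text
time: 6.55
position: [0.5392, 0.0698, 0.0982]
tool_rot: [3.11, 0.441, -0.002]
wrist_force: [0.2, -0.0, -1.5]
width: 0.0133
grasp_force: 58.9
```

```bash
cat >> h.py <<'E'
def lane():
    o,M=pose();t=np.array([np.cos(.284),np.sin(.284)]);n=np.array([-t[1],t[0]]);p=o["position"]
    print('time',o["time"],'face-pad',(p[:2]@t+.035-.5925).round(4),'y',(p[:2]@n+.083).round(4),'bottom-deck',(p[2]-.0539).round(4),'yawerr',(np.arctan2(M[1,0],M[0,0])-.284).round(4),'f_t',(o["wrist_force"][:2]@t).round(2),'fz',o["wrist_force"][2].round(2))
E
python3 - <<'E'
from h import *
import pickle
lane()
f=grab_frame("wrist");pickle.dump(f,open("w5.pkl","wb"))
cv2.imwrite("pics/w5.png",f["image"][...,::-1])
E
```

```text
time 6.55 face-pad -0.0203 y -0.0011 bottom-deck 0.0443 yawerr -0.0021 f_t 0.16 fz -1.49
```

View pics/w5.png

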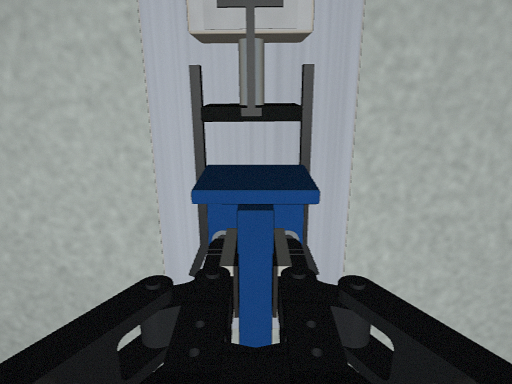

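The bracket (column 256) sits between the strips (columns 196 and 308) in line with the pad (column 252). Lowering with a 1 mm shift left.

Emit:
servo_tool --rows '[{"jaw":1,"tx":0,"ty":-0.05,"tz":0.7,"ax":0,"ay":0,"az":-0.001},{"jaw":1,"tx":0,"ty":0,"tz":0.6,"ax":0,"ay":0,"az":0},{"jaw":1,"tx":0,"ty":0,"tz":0.3,"ax":0,"ay":0,"az":0},{"jaw":1,"tx":0,"ty":0,"tz":0.06,"ax":0,"ay":0,"az":0},{"jaw":1,"tx":0,"ty":0,"tz":0.05,"ax":0,"ay":0,"az":0},{"jaw":1,"tx":0,"ty":0,"tz":0,"ax":0,"ay":0,"az":0},{"jaw":1,"tx":0,"ty":0,"tz":0,"ax":0,"ay":0,"az":0},{"jaw":1,"tx":0,"ty":0,"tz":0,"ax":0,"ay":0,"az":0}]'

```text
time: 7.27
position: [0.5392, 0.0721, 0.0563]
tool_rot: [-3.11, -0.446, -0.002]
wrist_force: [0.1, 0.1, -2.5]
width: 0.0129
grasp_force: 59.0
```

```bash
python3 -c "
from h import *
lane()"
```

```text
time 7.2667 face-pad -0.0197 y 0.0011 bottom-deck 0.0024 yawerr 0.0008 f_t 0.18 fz -2.46
```

Emit:
servo_tool --rows '[{"jaw":1,"tx":0,"ty":0.03,"tz":0.05,"ax":0,"ay":0,"az":0},{"jaw":1,"tx":0,"ty":0,"tz":0.05,"ax":0,"ay":0,"az":0},{"jaw":1,"tx":0,"ty":0,"tz":0,"ax":0,"ay":0,"az":0},{"jaw":1,"tx":0,"ty":0,"tz":0,"ax":0,"ay":0,"az":0},{"jaw":1,"tx":0,"ty":0,"tz":0,"ax":0,"ay":0,"az":0}]'

```text
time: 7.68
position: [0.5393, 0.0712, 0.0538]
tool_rot: [3.109, 0.446, 0.002]
wrist_force: [-0.5, -0.9, 6.4]
width: 0.013
grasp_force: 59.9
```

```bash
python3 -c "
from h import *
lane()"
```

```text
time 7.6833 face-pad -0.0199 y 0.0002 bottom-deck -0.0001 yawerr 0.0007 f_t -0.75 fz 6.45
```

The bracket is flat on the deck with light downward contact and a 20 mm gap. Sliding forward in stages.

Emit:
servo_tool --rows '[{"jaw":1,"tx":0,"ty":0,"tz":0,"ax":0,"ay":0,"az":0},{"jaw":1,"tx":0.2,"ty":0,"tz":0,"ax":0,"ay":0,"az":0},{"jaw":1,"tx":0.2,"ty":0,"tz":0,"ax":0,"ay":0,"az":0},{"jaw":1,"tx":0.2,"ty":0,"tz":0,"ax":0,"ay":0,"az":0},{"jaw":1,"tx":0,"ty":0,"tz":0,"ax":0,"ay":0,"az":0},{"jaw":1,"tx":0,"ty":0,"tz":0,"ax":0,"ay":0,"az":0}]'

```text
time: 8.18
position: [0.5539, 0.0755, 0.0539]
tool_rot: [3.11, 0.446, 0.002]
wrist_force: [-0.5, 0.2, 6.1]
width: 0.0128
grasp_force: 60.1
```

```bash
python3 -c "
from h import *
lane()"
```

```text
time 8.1833 face-pad -0.0046 y 0.0003 bottom-deck -0.0 yawerr 0.0008 f_t -0.45 fz 6.11
```

Emit:
servo_tool --rows '[{"jaw":1,"tx":0.15,"ty":0,"tz":0,"ax":0,"ay":0,"az":0},{"jaw":1,"tx":0.15,"ty":0,"tz":0,"ax":0,"ay":0,"az":0},{"jaw":1,"tx":0.15,"ty":0,"tz":0,"ax":0,"ay":0,"az":0},{"jaw":1,"tx":0.15,"ty":0,"tz":0,"ax":0,"ay":0,"az":0},{"jaw":1,"tx":0,"ty":0,"tz":0,"ax":0,"ay":0,"az":0},{"jaw":1,"tx":0,"ty":0,"tz":0,"ax":0,"ay":0,"az":0}]'

```text
time: 8.68
position: [0.565, 0.0786, 0.0539]
tool_rot: [3.108, 0.446, -0.008]
wrist_force: [-11.7, -3.6, 16.4]
width: 0.013
grasp_force: 61.7
```

```bash
python3 -c "
from h import *
lane()"
```

```text
time 8.6833 face-pad 0.0069 y 0.0001 bottom-deck -0.0 yawerr 0.0009 f_t -12.2 fz 16.44
```

Contact made, about 7 mm in. The downward force grew to 16 N, so I ease the tool up slightly and push a bit further.

Emit:
servo_tool --rows '[{"jaw":1,"tx":0.07,"ty":0,"tz":-0.02,"ax":0,"ay":0,"az":0},{"jaw":1,"tx":0.07,"ty":0,"tz":-0.01,"ax":0,"ay":0,"az":0},{"jaw":1,"tx":0.06,"ty":0,"tz":0,"ax":0,"ay":0,"az":0},{"jaw":1,"tx":0,"ty":0,"tz":0,"ax":0,"ay":0,"az":0},{"jaw":1,"tx":0,"ty":0,"tz":0,"ax":0,"ay":0,"az":0},{"jaw":1,"tx":0,"ty":0,"tz":0,"ax":0,"ay":0,"az":0}]'

```text
time: 9.18
position: [0.5687, 0.0797, 0.054]
tool_rot: [3.108, 0.446, -0.011]
wrist_force: [-11.4, -2.9, 13.1]
width: 0.013
grasp_force: 61.2
```

Run:
```python
from h import *
import pickle
lane()
o,M=pose();print('tilt',M[:,2].round(4))
f=grab_frame("wrist");pickle.dump(f,open("w6.pkl","wb"))
g=grab_frame("scene")
a=cv2.resize(f["image"][:230,130:380],(500,460));i=g["image"][160:240,220:330]
b=cv2.resize(i,(300,218),interpolation=cv2.INTER_CUBIC);c=np.zeros((460,800,3),np.uint8);c[:,:500]=a;c[:218,500:]=b
cv2.imwrite("pics/w6.png",c[...,::-1])
```

```text
time 9.1833 face-pad 0.0108 y 0.0002 bottom-deck 0.0001 yawerr 0.0009 f_t -11.8 fz 13.1
tilt [-0.0069 -0.003  -1.    ]
```

View pics/w6.png

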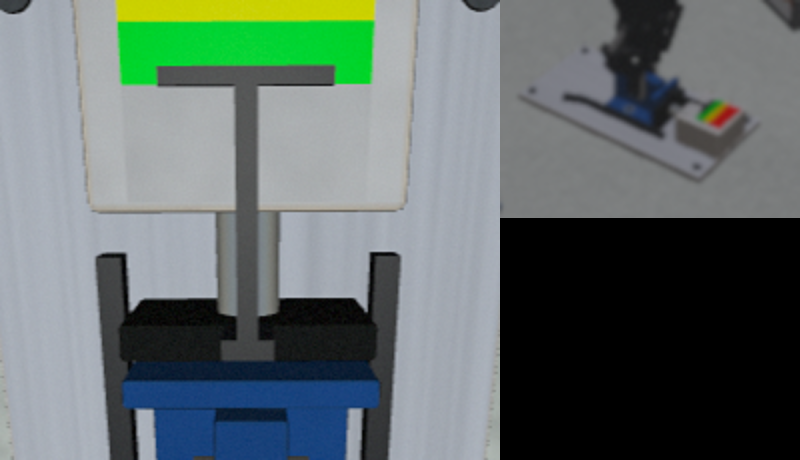

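The pointer bar (row 76) has just entered the green (rows 22-83), and the pad lies flush on the plate with the bracket centred. Another 4 mm takes it to mid-green.

Emit:
servo_tool --rows '[{"jaw":1,"tx":0.06,"ty":0,"tz":-0.01,"ax":0,"ay":0,"az":0},{"jaw":1,"tx":0.06,"ty":0,"tz":-0.01,"ax":0,"ay":0,"az":0},{"jaw":1,"tx":0.05,"ty":0,"tz":0,"ax":0,"ay":0,"az":0},{"jaw":1,"tx":0,"ty":0,"tz":0,"ax":0,"ay":0,"az":0},{"jaw":1,"tx":0,"ty":0,"tz":0,"ax":0,"ay":0,"az":0},{"jaw":1,"tx":0,"ty":0,"tz":0,"ax":0,"ay":0,"az":0},{"jaw":1,"tx":0,"ty":0,"tz":0,"ax":0,"ay":0,"az":0},{"jaw":1,"tx":0,"ty":0,"tz":0,"ax":0,"ay":0,"az":0}]'

```text
time: 9.95
position: [0.5722, 0.0807, 0.0541]
tool_rot: [3.108, 0.446, -0.014]
wrist_force: [-13.1, -3.1, 9.9]
width: 0.013
grasp_force: 60.8
```

Run:
```python
from h import *
lane()
o,M=pose();print('tilt',M[:,2].round(4),o["qd"].round(4),o["grasp_force"])
f=grab_frame("wrist");lane()
cv2.imwrite("pics/w7.png",cv2.resize(f["image"][:230,130:380],(500,460))[...,::-1])
```

```text
time 9.95 face-pad 0.0144 y 0.0002 bottom-deck 0.0002 yawerr 0.0009 f_t -13.45 fz 9.87
tilt [-0.0083 -0.0034 -1.    ] [ 0.0018  0.0018  0.0004 -0.0013 -0.0006 -0.0005  0.0006] 60.78654885292053
time 10.0 face-pad 0.0144 y 0.0002 bottom-deck 0.0002 yawerr 0.0009 f_t -13.62 fz 9.81
```

View pics/w7.png

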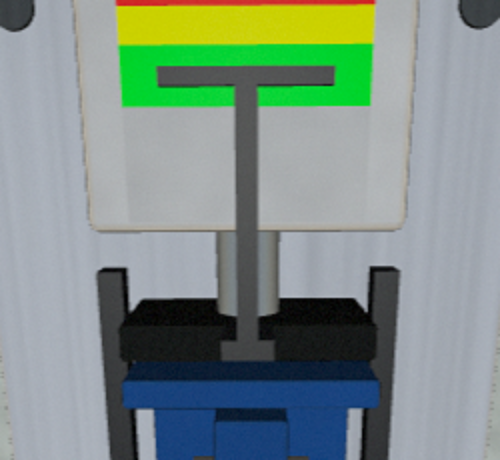

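The pointer (row 76) stands mid-green (rows 44-105). The bracket is flush, flat, centred and still, so I'm handing in.

```bash
python3 -c "
from station import *
print(sign_off())"
```

```text
the job is handed in; nothing more can be done
None
```

I handed the job in at about 10 s, with the gripper holding the blue bracket flat and square against the stop and the pointer mid-green (about 14 mm in); `sign_off()` returned no verdict.

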